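# Load the drilling jig, lock its clamp and point out the brass bush

### The job

This pine strip is to be drilled in the jig: with the fingertips, push it along its channel until its far end is fully home against the steel stop, then press the clamp's red handle right down so that the rubber foot holds the strip. Then show the person with the drill which guide to use: point from straight above at the brass drill bush, with the fingertips just over it (a finger's breadth or two), and stay there for at least two seconds, finishing while still pointing. Pick nothing up, touch neither the bushes nor the plate they sit in, and leave the other things on the bench as they lie.

Things in the scene. Friction and masses are not known exactly. Their poses are not given: they have to be found in the camera images.
- jig: the drilling jig, screwed to the bench: plywood base 100 x 205 x 15 mm (with a wing under the clamp), two dark wooden guide rails 47 mm apart (tops 29 mm above the bench), an aluminium plate across them (top at 39 mm, 10 to 110 mm from the stop) and a toggle clamp nearer the open end, 132 mm from the stop. Origin at bench height on the channel's middle line, 122 mm from the stop; axes as for stop_face
- stop_face (a point): middle of the face of the steel end stop that closes the jig's channel, 21 mm above the bench. Axes: y runs level along the channel from the stop to its open end (the base and rails end 186 mm from the stop), x runs level across it to the side where the clamp stands, z up
- strip: pine strip lying loose in the channel on the plywood base, 45 x 220 x 12 mm, 0.06 kg; origin at the centre of its underside (15 mm above the bench), y along it to its near end. It begins 25 to 50 mm short of the stop, with its near end sticking out of the jig's open end, free on all sides, 15 mm clear of the bench; when home it still sticks out by 34 mm
- strip_near_end (a point): middle of the near (protruding) end face of the pine strip, the face to push on, 21 mm above the bench
- strip_far_end (a point): middle of the far end face of the pine strip, which goes home against the steel stop
- clamp_handle (a joint): angle of the clamp's red handle: 0 right down (locked; it lies level, pointing to the jig's +x), 0.85 rad when open, as it begins. It turns about a level axis along the jig's y through handle_pivot, takes about 7 N at the grip and stays where it is left. It swings the clamp arm down over the strip; the foot meets it in the last 0.05 rad
- handle_pivot (a point): the clamp handle's pivot, 50 mm above the bench, midway across the handle's width; axes as the jig's (x across the channel away from it, y along it, z up)
- handle_grip (a point): point on the upper side of the red handle (a 15 mm thick round bar), 12 mm short of its end, where to press; moves with the handle. It is 80 mm along the handle from the pivot and 13 mm above the handle's line, so that with the handle right down it is 63 mm above the bench
- clamp_foot: the black rubber foot, 15 mm across, on the clamp's arm, sprung, presses on the top of the strip with about 2 N when the handle is right down; origin on the arm, 26 mm above its underside
- bush_brass_top (a point): the brass (yellow metal) bush: flanged drill bush, 26 mm across, 7 mm high, on the aluminium plate over the channel. The three bushes stand 34 mm apart in a row along the channel; which has which place varies. This point is the centre of its top face, 46 mm above the bench
- bush_steel_top (a point): the bright steel bush: otherwise as the brass one
- bush_black_top (a point): the black bush: otherwise as the brass one
- bush_brass: the brass bush; origin at the centre of its underside
- bush_steel: the bright steel bush; origin at the centre of its underside
- bush_black: the black bush; origin at the centre of its underside
- bush_plate: the aluminium plate that carries the bushes, 75 x 100 x 10 mm, fixed; origin at bench height, beside the bushes: 122 mm from the stop along the channel's middle
- tape_measure: yellow tape measure, a bystander; leave it where it lies
- square: aluminium speed square, a bystander; leave it where it lies
- pencil: orange pencil, a bystander; leave it where it lies
- sanding_block: cork sanding block, a bystander; leave it where it lies

How it is judged:
By the outcome, as a careful person would: the job done as asked, in the order asked, and still so for the second after the job is handed in, with the robot touching nothing.
It also fails if it takes over 48 s, if anything falls off the work surface, if the arm or the gripper's body presses on something with over 40 N, if the wrist force passes 120 N, or if a joint passes its speed limit or range.

### The arm

A 6-joint arm with a two-finger parallel gripper is mounted at the origin on a cart in front of the work surface, level with it; the furniture and walls round the work are solid. World frame = base frame: x ahead of the robot, y to its left, z up, the work surface at z = 0. Lengths are in m, angles in rad, forces in N, time in s.
With the tool pointing down it reaches from about 0.35 to 0.975 m from the base axis. Payload 4.9 kg.
Tool frame: the origin (TCP) lies at the very end of the fingers, on their centre line; the grasp point (between the pads) lies 19 mm behind it; z points along the fingers, y is the line along which they close (so a half turn about z gives the same grasp; the last joint's range is limited). The gripper opens to 85 mm and grips with 20 to 120 N. Pads are 22 mm wide; open, the fingers measure 114 mm over their backs; the gripper's body (76 mm by 85 mm) begins 54 mm behind the grasp point. The pads swing forward as they close: fully open they stand 13 mm farther back than shut.
Start: joints at [-1.384, 0.053, 1.613, -0, 1.476, -0.119], TCP at [0.188, -0.596, 0.231] pointing down, gripper open.
Joint ranges: [-3.01, 3.01], [-1.01, 2.22], [0.06, 2.58], [-1.02, 4.17], [0.09, 2.62], [-3.14, 3.14]. Speed limits (rad/s): [2.57, 2.57, 3.14, 3.14, 3.14, 3.14].

### API

Orientations are given as a rotation vector (axis times angle).
In Python, from station import ctrl gives the robot as it stands. The module is installed in compiled form; this text tells all that it offers.
- The arm moves only by the tool jog_arm, never from a script. Its argument "steps" is a list of rows, each an object with "delta_rot": the turn, a rotation vector about the tool's x, y, z in degrees, a list of three; "linear": the shift along the tool's x, y, z in m, a list of three; "grip": the finger opening in m, from 0 to 0.0854. In form: [{"delta_rot": [rx, ry, rz], "linear": [x, y, z], "grip": grip}, ...]. A call has 1 to 10 rows; each row shifts and turns the commanded pose from where the row before left it, along the tool's axes as they then stand; what a row does not reach is not made up. A row lasts 1/10 s, in which the tool goes at most 50 mm and 8.59 degrees, less where a joint would pass 70% of its speed; a pose out of reach is approached as far as the arm can. A call with a gripper value outside its range is refused whole. The fingers move at their own pace and stop on an object; "newtons" is the grip in N (left out, the last holds). Time passes only in rows, so rows that do not move let the fingers close. It gives the time, the measured TCP pose, the force, the opening and the grip force at its end, in the units of the state.
- ctrl.get_obs(): the state, without advancing time (a new reading comes with each control period).
- ctrl.get_image(name): name is "scene" or "top" or "wrist"; returns (picture, depth): 480x640x3 uint8, red, green, blue; 480x640 float32, m along the optical axis (not along the pixel's ray), 0 where there is no reading.
- ctrl.camera_info(name): a dict with "camera_matrix" (3x3 intrinsics, pixels), "R" (3x3) and "t" (3): a world point X has camera coordinates R X + t; the wrist camera has in their place "T_tool_cam" (4x4, takes a point from camera to tool coordinates, whose origin is the TCP and whose axes are the flange's). Camera axes: x right, y down, z forward; pixel columns grow to the right and rows downward; lengths in m; the calibration is good to about 2 mm. A picture is of the moment at which its call begins: read the wrist's pose just before it. camera_info takes no time and is no camera call.
- ctrl.finish_job(): hands the job in; it is judged then, once.
The state is a dict: "t": time; "q": joint angles; "dq": joint speeds; "effort": joint torques, N m; "tool_pos": TCP position; "tool_rot": TCP orientation; "contact_force": force on the tool from outside, world axes, zero at the start; "wrist_torque": the same for the moment, N m; "opening": finger opening in m; "grip_force": force on a finger pad.
Only numpy, scipy, OpenCV 4.12 (cv2) and the standard library are available. Lean on these libraries where they do the work, as an engineer would, in place of code of your own. Each camera call takes 0.05 s, during which the arm holds its last target. There are 200 camera calls.

## Working session

There is one attempt and no reset: what is moved stays moved. The work goes in short steps, Python scripts to look and compute and a tool call to move; the robot and the scene stay as the last step left them, time stands still between calls to the robot, and variables do not carry over. Pictures are saved under pics/ and viewed, at most 10 in all, crops included, and the job is handed in when it is done.

Besides the shell and the picture viewer there is one more tool, called after "Emit:" as a command line: name --argument value ..., lists and objects as JSON in quotes. jog_arm: Moves the arm, as the interface text tells. Its arguments: {"type":"object","properties":{"steps":{"type":"array"},"newtons":{"type":"number"}},"required":["steps"]}

```bash
mkdir -p pics
cat > h.py <<'E'
import numpy as np, cv2
from station import ctrl
from scipy.spatial.transform import Rotation as Ro
def cam(n):
    c=ctrl.camera_info(n); K=np.array(c["camera_matrix"])
    if n=="wrist":
        o=ctrl.get_obs(); T=np.array(c["T_tool_cam"]); Rt=Ro.from_rotvec(o["tool_rot"]).as_matrix()
        Rwc=Rt@T[:3,:3]; C=Rt@T[:3,3]+np.array(o["tool_pos"])
    else:
        Rwc=np.array(c["R"]).T; C=-Rwc@np.array(c["t"])
    return K,Rwc,C
def ray(c,px,z):
    K,R,C=c; p=np.atleast_2d(px).astype(float)
    d=np.c_[(p[:,0]-K[0,2])/K[0,0],(p[:,1]-K[1,2])/K[1,1],np.ones(len(p))]@R.T
    return C+d*((z-C[2])/d[:,2])[:,None]
E
python3 - <<'E'
from h import *
for n in("top","scene"):
    c=cam(n); im,d=ctrl.get_image(n); np.savez(f"{n}0.npz",im=im,d=d,K=c[0],R=c[1],C=c[2])
    cv2.imwrite(f"pics/{n}0.png",im[...,::-1]); print(n,c[2],c[1][:,2])
o=ctrl.get_obs(); print(o["t"],o["tool_pos"],Ro.from_rotvec(o["tool_rot"]).as_matrix().round(3))
E
```

```text
top [ 0.27481856 -0.00384808  1.15349355] [ 0.19019401 -0.07176186 -0.97912026]
scene [-0.31557745 -0.58527753  0.52063836] [ 0.76408704  0.45615257 -0.45617521]
0.1 [ 0.18804871 -0.595453    0.2302164 ] [[ 0.954  0.301 -0.   ]
 [ 0.301 -0.954  0.002]
 [ 0.    -0.002 -1.   ]]
```

View pics/top0.png

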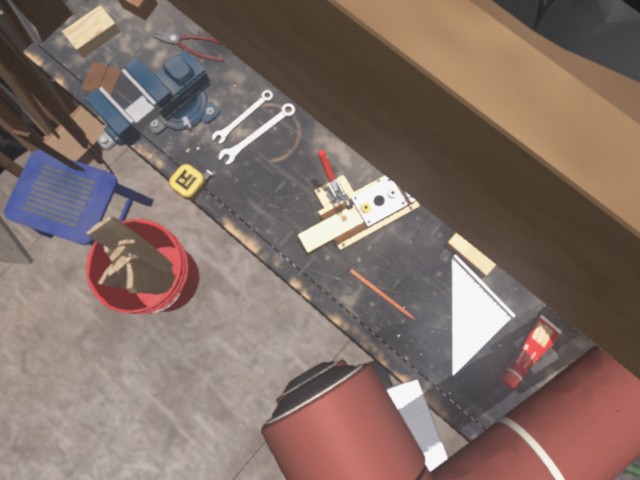

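View pics/scene0.png

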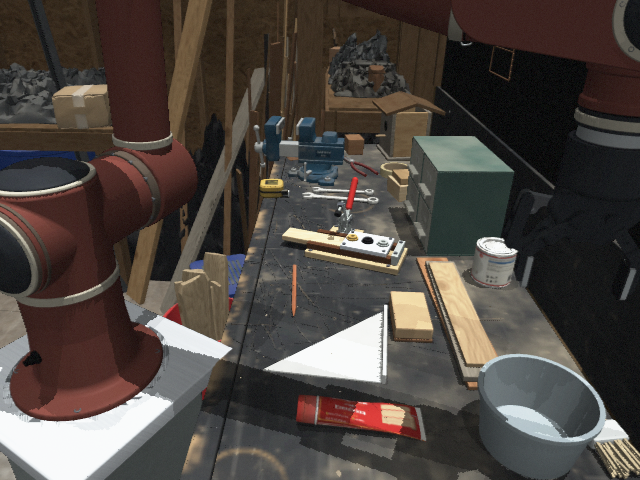

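The top view shows the jig: strip near end at about (307,243), stop near (413,195), and the brass bush at (365,208), nearest the open end, then black (379,200) and steel (392,194). The red handle is at (325,165). A brown beam overhangs beyond the jig. The scene view shows the same layout, with the tape, pencil and square well clear.

Run:
```python
from h import *
for n in("top","scene"):
    f=np.load(n+"0.npz"); c=(f["K"],f["R"],f["C"]); im=f["im"]; d=f["d"]
    hsv=cv2.cvtColor(im,cv2.COLOR_RGB2HSV)
    box=(270,140,150,120) if n=="top" else (270,170,150,110)
    x0,y0,w,h=box; v,u=np.mgrid[y0:y0+h,x0:x0+w]; u=u.ravel();v=v.ravel()
    Z=d[v,u]; K,R,C=c
    P=(np.c_[(u-K[0,2])/K[0,0],(v-K[1,2])/K[1,1],np.ones(len(u))]*Z[:,None])@R.T+C
    H=hsv[v,u]
    red=((H[:,0]<8)|(H[:,0]>172))&(H[:,1]>170)&(H[:,2]>90)&(Z>0)
    p=P[red]; i=p[:,2].argsort(); print(n,"red",len(p),"low",p[i[:15]].mean(0),"high",p[i[-15:]].mean(0))
    if n=="top":
        for q,z in(((365,208),.046),((379,200),.046),((392,194),.046),((298,233),.027),((306,251),.027),((352,183),.039)):print(q,ray(c,q,z)[0].round(3), P[(u==q[0])&(v==q[1])].round(3))
        st=(abs(P[:,2]-.027)<.004)&(H[:,0]>12)&(H[:,0]<35)&(H[:,1]>60)&(H[:,2]>120)&(u<365)
        m=np.zeros(im.shape[:2],np.uint8); m[v[st],u[st]]=1
        k,l,s,_=cv2.connectedComponentsWithStats(m); j=1+s[1:,4].argmax(); print("strip",s[j])
        pp=ray(c,np.argwhere(l==j)[:,::-1],.027)[:,:2].astype(np.float32); r=cv2.minAreaRect(pp); print(r, cv2.boxPoints(r))
        b=d[60:200,430:600]; 
        for q in((450,60),(360,30),(420,160),(560,200),(640-5,280)):
            zz=d[q[1],q[0]]; print("beam",q,((np.linalg.inv(K)@[q[0],q[1],1])*zz@R.T+C).round(3))
        cv2.imwrite("pics/crop.png",cv2.resize(im[140:270,280:440,::-1],None,fx=4.5,fy=4.5,interpolation=cv2.INTER_CUBIC))
```

```text
top red 0 low [nan nan nan] high [nan nan nan]
(365, 208) [ 0.525 -0.175  0.046] [[ 0.526 -0.175  0.042]]
(379, 200) [ 0.532 -0.21   0.046] [[ 0.533 -0.211  0.042]]
(392, 194) [ 0.535 -0.241  0.046] [[ 0.535 -0.241  0.047]]
(298, 233) [ 0.525 -0.02   0.027] [[ 0.531 -0.021 -0.002]]
(306, 251) [ 0.481 -0.024  0.027] [[ 0.486 -0.024  0.   ]]
(352, 183) [ 0.59  -0.168  0.039] [[ 0.603 -0.175 -0.007]]
strip [323 207  23  13  38]
((0.5373672842979431, -0.11019499599933624), (0.00857517123222351, 0.05560893937945366), 10.229718208312988) [[ 0.5282099  -0.08359397]
 [ 0.5380858  -0.13831893]
 [ 0.54652464 -0.13679603]
 [ 0.53664875 -0.08207107]]
beam (450, 60) [ 0.365 -0.087  0.961]
beam (360, 30) [ 0.393 -0.059  0.955]
beam (420, 160) [ 0.351 -0.083  0.883]
beam (560, 200) [ 0.299 -0.113  0.944]
beam (635, 280) [ 0.257 -0.138  0.926]
scene red 179 low [ 0.60253478 -0.12666216  0.07322251] high [ 0.6427199  -0.11852883  0.12812855]<stdin>:11: RuntimeWarning: Mean of empty slice.
  ret = um.true_divide(
```

View pics/crop.png

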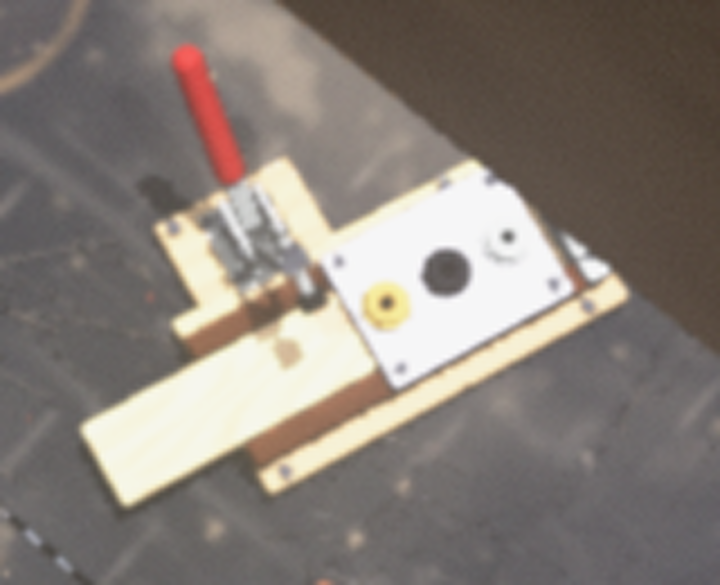

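The crop shows the strip's near-end corners at full-image pixels (298,235) and (308,253). The bush order from the open end is brass, black, steel, and the clamp foot is up. The measured points agree: brass to steel is 67 mm against 68 expected. Moving over for a closer look.

Emit:
jog_arm --steps '[{"linear": [0.03,-0.03,0],"delta_rot": [0,0,0],"grip": 0},{"linear": [0.03,-0.03,0],"delta_rot": [0,0,0],"grip": 0},{"linear": [0.03,-0.03,0],"delta_rot": [0,0,0],"grip": 0},{"linear": [0.03,-0.03,0],"delta_rot": [0,0,0],"grip": 0},{"linear": [0.03,-0.03,0],"delta_rot": [0,0,0],"grip": 0},{"linear": [0.03,-0.03,0],"delta_rot": [0,0,0],"grip": 0},{"linear": [0.03,-0.03,0],"delta_rot": [0,0,0],"grip": 0},{"linear": [0.03,-0.03,0],"delta_rot": [0,0,0],"grip": 0},{"linear": [0.03,-0.03,0],"delta_rot": [0,0,0],"grip": 0},{"linear": [0.03,-0.03,0],"delta_rot": [0,0,0],"grip": 0}]'

```text
t: 1.1
tool_pos: [0.3842, -0.2178, 0.2309]
tool_rot: [-3.105, -0.478, 0.0]
contact_force: [0.7, -0.2, -0.7]
opening: -0.0001
grip_force: 0.0
```

Emit:
jog_arm --steps '[{"linear": [0.03,-0.03,0],"delta_rot": [0,0,0],"grip": 0},{"linear": [0.03,-0.03,0],"delta_rot": [0,0,0],"grip": 0},{"linear": [0.03,-0.03,0],"delta_rot": [0,0,0],"grip": 0},{"linear": [0.03,-0.03,0],"delta_rot": [0,0,0],"grip": 0},{"linear": [0,0,0],"delta_rot": [0,0,4.5],"grip": 0},{"linear": [0,0,0],"delta_rot": [0,0,4.5],"grip": 0},{"linear": [0,0,0],"delta_rot": [0,0,0],"grip": 0}]'

```text
t: 1.8
tool_pos: [0.4621, -0.0684, 0.2308]
tool_rot: [-3.132, -0.235, 0.001]
contact_force: [-0.2, 0.7, -1.0]
opening: -0.0
grip_force: 0.0
```

Run:
```python
from h import *
c=cam("wrist"); im,d=ctrl.get_image("wrist"); np.savez("w1.npz",im=im,d=d,K=c[0],R=c[1],C=c[2])
cv2.imwrite("pics/w1.png",im[...,::-1]); o=ctrl.get_obs(); print(o["t"],o["tool_pos"],Ro.from_rotvec(o["tool_rot"]).as_matrix().round(3),c[2],c[1][:,2])
```

```text
1.85 [ 0.46199807 -0.06876933  0.23083906] [[ 0.989  0.15  -0.001]
 [ 0.15  -0.989  0.   ]
 [-0.001 -0.    -1.   ]] [ 0.54081595 -0.05598056  0.37291424] [-0.30576188 -0.04588745 -0.95100158]
```

View pics/w1.png

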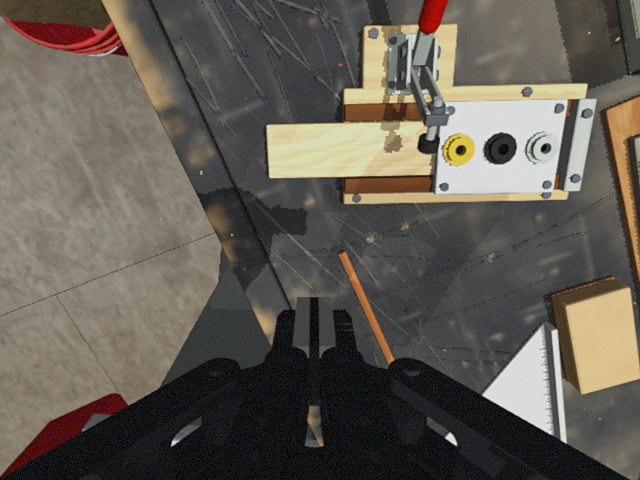

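The wrist view shows the strip's near-end corners at (267,125) and (270,178). Brass is at (458,150), black at (500,148) and steel at (541,147). The stop is the bar at x≈570–590, and the handle's base is at (428,35).

Run:
```python
from h import *
f=np.load("w1.npz"); c=(f["K"],f["R"],f["C"]); hsv=cv2.cvtColor(f["im"],cv2.COLOR_RGB2HSV)
m=cv2.inRange(hsv,(18,130,120),(35,255,255)); m[:,:430]=0;m[:,490:]=0;m[:120]=0;m[180:]=0
print("brass bbox",cv2.boundingRect(m),np.argwhere(m).mean(0))
B=ray(c,[(458,150),(500,148),(541,147)],.046); print(B.round(4),np.linalg.norm(np.diff(B,axis=0),axis=1))
y=B[0]-B[2]; y/=np.linalg.norm(y)
E=ray(c,[(267,125),(270,178)],.027); print("near",E.round(4),np.linalg.norm(E[0]-E[1]),E.mean(0))
L=ray(c,[(267,125),(400,121),(270,178),(400,177)],.027); a=L[0]-L[1]+L[2]-L[3]
print("yaw of y: bush",np.degrees(np.arctan2(y[1],y[0])),"strip",np.degrees(np.arctan2(a[1],a[0])))
y=a/np.linalg.norm(a); x=np.array([y[1],-y[0],0]); M=B[1]
P={"base open end":(ray(c,[(344,203)],.015)[0]),"plate near":ray(c,[(440,103),(434,191)],.039).mean(0),"plate far":ray(c,[(567,98),(556,193)],.039).mean(0)}
for k,p in {**P,"near":E.mean(0),"brass":B[0]}.items(): print(k,p.round(4),"rel black x,y",((p-M)@x).round(4),((p-M)@y).round(4))
# handle from scene depth
s=np.load("scene0.npz"); h=cv2.cvtColor(s["im"],cv2.COLOR_RGB2HSV); r=((h[...,0]<8)|(h[...,0]>172))&(h[...,1]>170)&(h[...,2]>90)
r[:170]=0;r[235:]=0;r[:,:330]=0;r[:,370:]=0; v,u=np.nonzero(r); Z=s["d"][v,u]
Q=(np.c_[(u-s["K"][0,2])/s["K"][0,0],(v-s["K"][1,2])/s["K"][1,1],np.ones(len(u))]*Z[:,None])@s["R"].T+s["C"]
rel=np.c_[(Q-M)@x,(Q-M)@y,Q[:,2]]; i=rel[:,2].argsort(); print("handle jig coords rel black low/high",rel[i[:20]].mean(0),rel[i[-20:]].mean(0))
m=cv2.inRange(hsv,(0,170,80),(8,255,255))|cv2.inRange(hsv,(172,170,80),(180,255,255)); m[60:]=0;m[:,:400]=0;m[:,460:]=0
yy,xx=np.nonzero(m); print("wrist red lowest row",yy.max(),xx[yy==yy.max()].mean(),"mean col per row",[(r_,xx[yy==r_].mean()) for r_ in (2,15,28)])
for r_ in(2,15,28):
    z=f["d"][r_,int(xx[yy==r_].mean())]; K,R,C=c; p=(np.linalg.inv(K)@[xx[yy==r_].mean(),r_,1])*z@R.T+C; print(p.round(4),((p-M)@x).round(4),((p-M)@y).round(4))
```

```text
brass bbox (443, 134, 32, 31) [149.06306306 458.19219219]
[[ 0.5275 -0.1749  0.046 ]
 [ 0.5341 -0.2078  0.046 ]
 [ 0.5397 -0.24    0.046 ]] [0.0334992  0.03270619]
near [[ 0.5228 -0.0192  0.027 ]
 [ 0.4792 -0.0268  0.027 ]] 0.044236781544898775 [ 0.50103387 -0.02297405  0.027     ]
yaw of y: bush 100.63198823637042 strip 99.63738599813483
base open end [ 0.4645 -0.0954  0.015 ] rel black x,y -0.0498 0.1224
plate near [ 0.5259 -0.1601  0.039 ] rel black x,y -0.0001 0.0484
plate far [ 0.542  -0.2604  0.039 ] rel black x,y -0.001 -0.0532
near [ 0.501 -0.023  0.027] rel black x,y -0.0016 0.1877
brass [ 0.5275 -0.1749  0.046 ] rel black x,y -0.001 0.0335
handle jig coords rel black low/high [0.08169749 0.06828641 0.07404428] [0.12135187 0.06952032 0.12734031]
wrist red lowest row 33 427.5 mean col per row [(2, np.float64(436.0)), (15, np.float64(431.5)), (28, np.float64(428.0))]
[ 0.6151 -0.1216  0.0907] 0.0943 0.0714
[ 0.6097 -0.1225  0.0823] 0.0888 0.0714
[ 0.6035 -0.1237  0.075 ] 0.0825 0.0712
```

Emit:
jog_arm --steps '[{"linear": [0,0,0],"delta_rot": [0,0,-0.9],"grip": 0},{"linear": [0.015,-0.024,0],"delta_rot": [0,0,0],"grip": 0},{"linear": [0.015,-0.025,0.02],"delta_rot": [0,0,0],"grip": 0},{"linear": [0.016,-0.025,0.04],"delta_rot": [0,0,0],"grip": 0},{"linear": [0,0,0.04],"delta_rot": [0,0,0],"grip": 0},{"linear": [0,0,0.04],"delta_rot": [0,0,0],"grip": 0},{"linear": [0,0,0.04],"delta_rot": [0,0,0],"grip": 0},{"linear": [0,0,0.025],"delta_rot": [0,0,0],"grip": 0},{"linear": [0,0,0.012],"delta_rot": [0,0,0],"grip": 0},{"linear": [0,0,0],"delta_rot": [0,0,0],"grip": 0}]'

```text
t: 2.85
tool_pos: [0.4941, 0.0113, 0.0127]
tool_rot: [-3.13, -0.258, 0.006]
contact_force: [0.0, -0.5, 0.7]
opening: 0.0002
grip_force: 0.0
```

```bash
cat > rel.py <<'E'
from h import *
M=np.array([.5341,-.2078]);y=np.array([-.165,.986]);x=np.array([.986,.165])
o=ctrl.get_obs(); p=np.array(o["tool_pos"]); R=Ro.from_rotvec(o["tool_rot"]).as_matrix()
print("t",o["t"],"rel black x,y,z",((p[:2]-M)@x).round(4),((p[:2]-M)@y).round(4),p[2].round(4),"F jig",[round(float(np.dot(o["contact_force"][:2],a)),1) for a in(x,y)],round(o["contact_force"][2],1),"tilt/yaw",R[:,2].round(3),np.degrees(np.arctan2(R[1,0],R[0,0])).round(2))
E
python3 rel.py
```

```text
t 2.85 rel black x,y,z -0.0033 0.2227 0.0127 F jig [-0.1, -0.5] 0.7 tilt/yaw [-0.004  0.001 -1.   ] 9.43
```

Emit:
jog_arm --steps '[{"linear": [0.001,0.008,0],"delta_rot": [0,0,0],"grip": 0},{"linear": [0.001,0.006,0],"delta_rot": [0,0,0],"grip": 0},{"linear": [0,0.005,0],"delta_rot": [0,0,0],"grip": 0},{"linear": [0,0.005,0],"delta_rot": [0,0,0],"grip": 0},{"linear": [0,0.005,0],"delta_rot": [0,0,0],"grip": 0},{"linear": [0,0.005,0],"delta_rot": [0,0,0],"grip": 0},{"linear": [0,0.005,0],"delta_rot": [0,0,0],"grip": 0}]'

```text
t: 3.55
tool_pos: [0.5046, -0.026, 0.0153]
tool_rot: [-3.129, -0.257, -0.002]
contact_force: [-1.3, 6.0, 5.7]
opening: -0.0002
grip_force: 3.9
```

```bash
python3 rel.py
```

```text
t 3.55 rel black x,y,z 0.0009 0.1841 0.0153 F jig [-0.3, 6.2] 5.7 tilt/yaw [ 0.001  0.002 -1.   ] 9.4
```

```bash
python3 rel.py
python3 - <<'E'
from h import *
c=cam("wrist"); im,d=ctrl.get_image("wrist"); np.savez("w2.npz",im=im,d=d,K=c[0],R=c[1],C=c[2])
cv2.imwrite("pics/w2.png",im[...,::-1])
E
python3 rel.py
```

```text
t 3.55 rel black x,y,z 0.0009 0.1841 0.0153 F jig [-0.3, 6.2] 5.7 tilt/yaw [ 0.001  0.002 -1.   ] 9.4
t 3.6 rel black x,y,z 0.001 0.1834 0.0154 F jig [0.8, 4.2] 4.6 tilt/yaw [ 0.002  0.001 -1.   ] 9.39
```

View pics/w2.png

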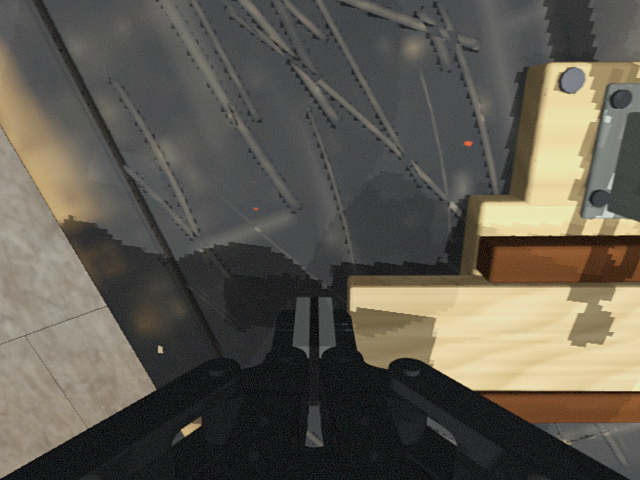

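The strip's end is square against the finger's side at x≈348 px, and nothing looks jammed. I'll check the strip's height and tilt, since there is an upward force.

Run:
```python
from h import *
M=np.array([.5341,-.2078]);y=np.array([-.165,.986]);x=np.array([.986,.165])
f=np.load("w2.npz");K,R,C=f["K"],f["R"],f["C"];d=f["d"]
for u,v in[(352,285),(360,300),(400,300),(450,300),(550,300),(620,300),(450,370),(600,370),(300,250),(250,300),(316,305),(316,340),(300,310),(330,310),(560,215),(350,320)]:
    p=(np.linalg.inv(K)@[u,v,1])*d[v,u]@R.T+C; print((u,v),((p[:2]-M)@x).round(4),((p[:2]-M)@y).round(4),p[2].round(4))
e=ray((K,R,C),[(348,278),(348,300)],.027); print(e,(e[:,:2]-M)@y)
```

```text
(352, 285) 0.0199 0.1708 0.0245
(360, 300) 0.0145 0.1678 0.0257
(400, 300) 0.0147 0.1533 0.0262
(450, 300) 0.0154 0.1357 0.0276
(550, 300) 0.0152 0.0996 0.0272
(620, 300) 0.0154 0.0748 0.0277
(450, 370) -0.0154 0.132 0.026
(600, 370) -0.0143 0.0754 0.0275
(300, 250) 0.025 0.1904 0.0007
(250, 300) 0.0014 0.2127 -0.0006
(316, 305) 0.0124 0.1839 0.0256
(316, 340) 0.0126 0.1839 0.0494
(300, 310) 0.0126 0.1896 0.0299
(330, 310) 0.0125 0.1789 0.0296
(560, 215) 0.0436 0.0942 0.0151
(350, 320) 0.0077 0.1715 0.0283
[[ 0.52902555 -0.03368865  0.027     ]
 [ 0.5205577  -0.03531982  0.027     ]] [0.17251107 0.17229994]
```

The strip has moved about 16 mm, with about 14 mm to go. I'll ease up a little and keep pushing gently.

Emit:
jog_arm --steps '[{"linear": [0,0.002,-0.002],"delta_rot": [0,0,0],"grip": 0},{"linear": [0,0.003,0],"delta_rot": [0,0,0],"grip": 0},{"linear": [0,0.003,0],"delta_rot": [0,0,0],"grip": 0}]'

```text
t: 3.9
tool_pos: [0.5052, -0.0347, 0.0163]
tool_rot: [-3.131, -0.258, -0.0]
contact_force: [-0.3, 1.9, 1.9]
opening: -0.0003
grip_force: 1.3
```

```bash
python3 rel.py
```

```text
t 3.9 rel black x,y,z 0.0001 0.1754 0.0163 F jig [0.0, 1.9] 1.9 tilt/yaw [ 0.  0. -1.] 9.43
```

Emit:
jog_arm --steps '[{"linear": [0,0.003,-0.001],"delta_rot": [0,0,0],"grip": 0},{"linear": [0,0.003,0],"delta_rot": [0,0,0],"grip": 0},{"linear": [0,0.002,0],"delta_rot": [0,0,0],"grip": 0},{"linear": [0,0,0],"delta_rot": [0,0,0],"grip": 0}]'

```text
t: 4.3
tool_pos: [0.506, -0.0407, 0.0171]
tool_rot: [-3.127, -0.256, 0.001]
contact_force: [-0.4, 9.1, 2.0]
opening: 0.0001
grip_force: 4.6
```

```bash
python3 rel.py
```

```text
t 4.3 rel black x,y,z -0.0001 0.1693 0.0171 F jig [1.1, 9.0] 2.0 tilt/yaw [-0.001  0.005 -1.   ] 9.36
```

Emit:
jog_arm --steps '[{"linear": [0,0.003,0],"delta_rot": [0,0,0],"grip": 0},{"linear": [0,0.003,0],"delta_rot": [0,0,0],"grip": 0},{"linear": [0,0,0],"delta_rot": [0,0,0],"grip": 0}]'

```text
t: 4.6
tool_pos: [0.5061, -0.0415, 0.017]
tool_rot: [-3.115, -0.252, 0.004]
contact_force: [-3.0, 28.3, 9.2]
opening: 0.0
grip_force: 14.9
```

```bash
python3 rel.py
```

```text
t 4.6 rel black x,y,z -0.0002 0.1686 0.017 F jig [1.7, 28.4] 9.2 tilt/yaw [-0.004  0.016 -1.   ] 9.27
```

Home: it has stalled at 28 N and the geometry agrees (near end about 157 mm from black, 158 expected). Backing off, then viewing the handle from close by.

Emit:
jog_arm --steps '[{"linear": [0,-0.015,0],"delta_rot": [0,0,0],"grip": 0},{"linear": [0,-0.025,0],"delta_rot": [0,0,0],"grip": 0},{"linear": [0,0,-0.04],"delta_rot": [0,0,0],"grip": 0},{"linear": [0,0,-0.045],"delta_rot": [0,0,0],"grip": 0},{"linear": [0,0,-0.045],"delta_rot": [0,0,0],"grip": 0},{"linear": [0,0,-0.045],"delta_rot": [0,0,0],"grip": 0},{"linear": [0.01,0.04,-0.02],"delta_rot": [0,0,0],"grip": 0},{"linear": [0.01,0.04,0],"delta_rot": [0,0,0],"grip": 0},{"linear": [0.01,0.04,0],"delta_rot": [0,0,0],"grip": 0},{"linear": [0,0,0],"delta_rot": [0,0,0],"grip": 0}]'

```text
t: 5.6
tool_pos: [0.551, -0.1266, 0.2122]
tool_rot: [3.129, 0.251, -0.0]
contact_force: [0.3, 0.2, -0.6]
opening: -0.0002
grip_force: 0.0
```

```bash
python3 rel.py
python3 - <<'E'
from h import *
c=cam("wrist"); im,d=ctrl.get_image("wrist"); np.savez("w3.npz",im=im,d=d,K=c[0],R=c[1],C=c[2])
cv2.imwrite("pics/w3.png",im[...,::-1])
M=np.array([.5341,-.2078]);y=np.array([-.165,.986]);x=np.array([.986,.165])
h=cv2.cvtColor(im,cv2.COLOR_RGB2HSV); m=cv2.inRange(h,(0,170,60),(8,255,255))|cv2.inRange(h,(172,170,60),(180,255,255)); k,l,s,ce=cv2.connectedComponentsWithStats(m); j=1+s[1:,4].argmax(); print(s[j],ce[j])
K,R,C=c; v,u=np.nonzero(l==j); Z=d[v,u]; Q=(np.c_[(u-K[0,2])/K[0,0],(v-K[1,2])/K[1,1],np.ones(len(u))]*Z[:,None])@R.T+C
q=np.c_[(Q[:,:2]-M)@x,(Q[:,:2]-M)@y,Q[:,2]]
for a in np.arange(.06,.15,.01):
    w=(q[:,0]>a)&(q[:,0]<a+.01)
    if w.sum()>10: print(a.round(3),w.sum(),np.median(q[w],0).round(4),"ymin/max",np.percentile(q[w,1],[3,97]).round(4))
E
```

```text
t 5.6 rel black x,y,z 0.0301 0.0773 0.2122 F jig [0.4, 0.2] -0.6 tilt/yaw [ 0.    -0.002 -1.   ] 9.16
[ 313   62   27   93 2039] [325.18244237 105.57773418]
0.08 208 [0.0858 0.0704 0.0791] ymin/max [0.0647 0.0764]
0.09 309 [0.095  0.0707 0.0911] ymin/max [0.0643 0.077 ]
0.1 387 [0.1054 0.0709 0.1042] ymin/max [0.064 0.077]
0.11 479 [0.1153 0.0706 0.1177] ymin/max [0.0641 0.077 ]
0.12 535 [0.125  0.0707 0.1282] ymin/max [0.0641 0.077 ]
0.13 121 [0.1314 0.0707 0.1276] ymin/max [0.0654 0.0756]
```

View pics/w3.png

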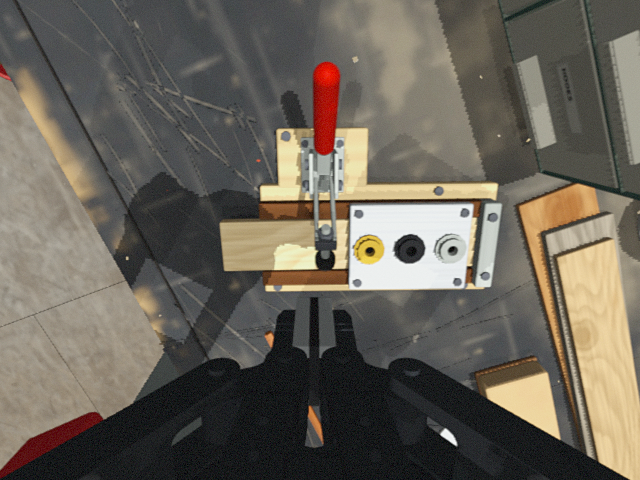

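The view shows the strip home under the plate, the foot up at (325,258), and the handle from (325,150) up to its tip at (326,70). The handle surface at z=0.119 lies at x=0.1165, y=0.0707 relative to black, so the pivot is at x≈0.0735.

Emit:
jog_arm --steps '[{"linear": [0.038,0.003,0],"delta_rot": [0,0,-0.3],"grip": 0},{"linear": [0.039,0.003,0],"delta_rot": [0,0,0],"grip": 0},{"linear": [0,0,0.04],"delta_rot": [0,0,0],"grip": 0},{"linear": [0,0,0.03],"delta_rot": [0,0,0],"grip": 0},{"linear": [0,0,0.014],"delta_rot": [0,0,0],"grip": 0},{"linear": [0,0,0],"delta_rot": [0,0,0],"grip": 0}]'

```text
t: 6.25
tool_pos: [0.6248, -0.1142, 0.125]
tool_rot: [-3.128, -0.267, 0.009]
contact_force: [0.6, -0.8, 0.6]
opening: 0.0002
grip_force: 0.0
```

```bash
python3 rel.py
```

```text
t 6.25 rel black x,y,z 0.1048 0.0774 0.125 F jig [0.4, -0.9] 0.6 tilt/yaw [-0.006  0.002 -1.   ] 9.76
```

Emit:
jog_arm --steps '[{"linear": [0.002,0.007,0],"delta_rot": [0,0,0],"grip": 0},{"linear": [0,0,0.006],"delta_rot": [0,0,0],"grip": 0},{"linear": [0.005,0,0.004],"delta_rot": [0,0,0],"grip": 0},{"linear": [0.005,0,0.004],"delta_rot": [0,0,0],"grip": 0},{"linear": [0.0045,0,0.0045],"delta_rot": [0,0,0],"grip": 0},{"linear": [0.0045,0,0.0045],"delta_rot": [0,0,0],"grip": 0},{"linear": [0.0035,0,0.005],"delta_rot": [0,0,0],"grip": 0},{"linear": [0.0035,0,0.005],"delta_rot": [0,0,0],"grip": 0}]'

```text
t: 7.05
tool_pos: [0.6583, -0.1185, 0.0979]
tool_rot: [3.128, 0.265, 0.008]
contact_force: [-0.0, -1.7, 6.0]
opening: 0.0001
grip_force: 2.2
```

```bash
python3 rel.py
```

```text
t 7.05 rel black x,y,z 0.1371 0.0676 0.0979 F jig [-0.3, -1.6] 6.0 tilt/yaw [ 0.006 -0.002 -1.   ] 9.7
```

Emit:
jog_arm --steps '[{"linear": [0.002,0,0.0055],"delta_rot": [0,0,0],"grip": 0},{"linear": [0.002,-0.001,0.0055],"delta_rot": [0,0,0],"grip": 0},{"linear": [0.002,0,0.006],"delta_rot": [0,0,0],"grip": 0},{"linear": [0.001,0,0.006],"delta_rot": [0,0,0],"grip": 0},{"linear": [0.001,0,0.006],"delta_rot": [0,0,0],"grip": 0},{"linear": [0,0,0.004],"delta_rot": [0,0,0],"grip": 0},{"linear": [0,0,0.003],"delta_rot": [0,0,0],"grip": 0},{"linear": [0,0,0],"delta_rot": [0,0,0],"grip": 0}]'

```text
t: 7.85
tool_pos: [0.6666, -0.1157, 0.0622]
tool_rot: [3.129, 0.266, 0.011]
contact_force: [3.8, 0.2, 6.4]
opening: -0.0001
grip_force: 2.9
```

```bash
python3 rel.py
```

```text
t 7.85 rel black x,y,z 0.1459 0.0689 0.0622 F jig [3.7, -0.4] 6.4 tilt/yaw [ 0.007 -0.001 -1.   ] 9.71
```

Nearly down; pressing further until the force climbs at the stop.

Emit:
jog_arm --steps '[{"linear": [0,0,0.003],"delta_rot": [0,0,0],"grip": 0},{"linear": [0,0,0.003],"delta_rot": [0,0,0],"grip": 0},{"linear": [0,0,0],"delta_rot": [0,0,0],"grip": 0}]'

```text
t: 8.15
tool_pos: [0.6671, -0.1159, 0.0612]
tool_rot: [3.128, 0.266, 0.01]
contact_force: [-7.5, 2.9, 26.4]
opening: -0.0002
grip_force: 13.5
```

```bash
python3 rel.py
```

```text
t 8.15 rel black x,y,z 0.1463 0.0687 0.0612 F jig [-6.9, 4.1] 26.4 tilt/yaw [ 0.007 -0.001 -1.   ] 9.73
```

Down and locked: 26 N at the stop, z≈0.062. Lifting and moving over the brass bush, with a check picture.

Emit:
jog_arm --steps '[{"linear": [0,0,-0.03],"delta_rot": [0,0,0],"grip": 0},{"linear": [0,0,-0.04],"delta_rot": [0,0,0],"grip": 0},{"linear": [0,0,-0.04],"delta_rot": [0,0,0],"grip": 0},{"linear": [-0.03,0.005,-0.02],"delta_rot": [0,0,0],"grip": 0},{"linear": [-0.04,0.01,-0.01],"delta_rot": [0,0,0],"grip": 0},{"linear": [-0.04,0.01,0],"delta_rot": [0,0,0],"grip": 0},{"linear": [-0.037,0.01,0],"delta_rot": [0,0,0],"grip": 0},{"linear": [0,0,0],"delta_rot": [0,0,0],"grip": 0},{"linear": [0,0,0],"delta_rot": [0,0,0],"grip": 0}]'

```text
t: 9.05
tool_pos: [0.5239, -0.1747, 0.193]
tool_rot: [-3.13, -0.264, 0.0]
contact_force: [0.2, -0.7, 0.5]
opening: -0.0
grip_force: 0.0
```

```bash
python3 rel.py
python3 - <<'E'
from h import *
c=cam("wrist"); im,d=ctrl.get_image("wrist"); np.savez("w4.npz",im=im,d=d,K=c[0],R=c[1],C=c[2])
cv2.imwrite("pics/w4.png",im[...,::-1])
h=cv2.cvtColor(im,cv2.COLOR_RGB2HSV); m=cv2.inRange(h,(18,140,110),(35,255,255)); k,l,s,ce=cv2.connectedComponentsWithStats(m)
M=np.array([.5341,-.2078]);y=np.array([-.165,.986]);x=np.array([.986,.165])
for j in range(1,k):
    if s[j,4]>150: b=s[j]; p=ray(c,[(b[0]+b[2]/2,b[1]+b[3]/2)],.046)[0]; print(b,p.round(4),(p[:2]-M)@x,(p[:2]-M)@y)
E
```

```text
t 9.05 rel black x,y,z -0.0046 0.0343 0.193 F jig [0.1, -0.8] 0.5 tilt/yaw [-0.  0. -1.] 9.64
[303 199  32  32 730] [ 0.5294 -0.1771  0.046 ] 0.0004053974805562529 0.031005574043262714
```

View pics/w4.png

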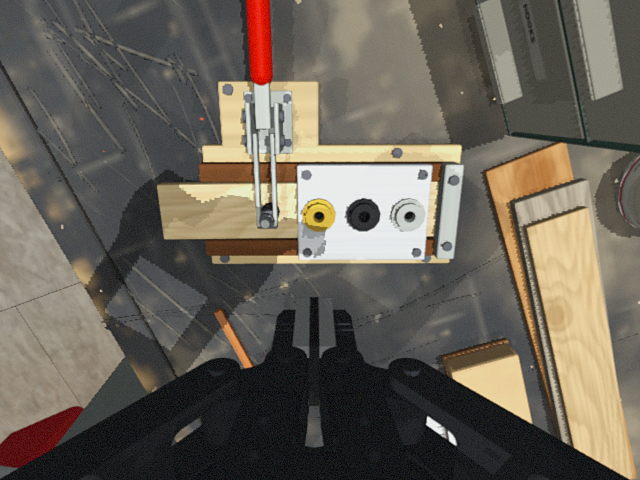

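The handle lies level, the foot is on the strip at (267,215), and stop to near end spans 279 px, about 220 mm, so the strip is still home. Brass is at (319,215). Descending to 25 mm above it.

Emit:
jog_arm --steps '[{"linear": [0.004,0.002,0.02],"delta_rot": [0,0,0],"grip": 0},{"linear": [0,0,0.035],"delta_rot": [0,0,0],"grip": 0},{"linear": [0,0,0.03],"delta_rot": [0,0,0],"grip": 0},{"linear": [0,0,0.02],"delta_rot": [0,0,0],"grip": 0},{"linear": [0,0,0.012],"delta_rot": [0,0,0],"grip": 0},{"linear": [0,0,0.005],"delta_rot": [0,0,0],"grip": 0},{"linear": [0,0,0],"delta_rot": [0,0,0],"grip": 0},{"linear": [0,0,0],"delta_rot": [0,0,0],"grip": 0}]'

```text
t: 9.9
tool_pos: [0.53, -0.1762, 0.0726]
tool_rot: [3.129, 0.266, 0.003]
contact_force: [0.4, -0.3, 0.5]
opening: -0.0001
grip_force: 0.0
```

```bash
python3 rel.py
```

```text
t 9.9 rel black x,y,z 0.0011 0.0318 0.0726 F jig [0.4, -0.4] 0.5 tilt/yaw [ 0.002 -0.001 -1.   ] 9.73
```

Over the brass bush within 2 mm. Holding for 3 s.

Emit:
jog_arm --steps '[{"linear": [-0.001,-0.001,0],"delta_rot": [0,0,0],"grip": 0},{"linear": [0,0,0],"delta_rot": [0,0,0],"grip": 0},{"linear": [0,0,0],"delta_rot": [0,0,0],"grip": 0},{"linear": [0,0,0],"delta_rot": [0,0,0],"grip": 0},{"linear": [0,0,0],"delta_rot": [0,0,0],"grip": 0},{"linear": [0,0,0],"delta_rot": [0,0,0],"grip": 0},{"linear": [0,0,0],"delta_rot": [0,0,0],"grip": 0},{"linear": [0,0,0],"delta_rot": [0,0,0],"grip": 0},{"linear": [0,0,0],"delta_rot": [0,0,0],"grip": 0},{"linear": [0,0,0],"delta_rot": [0,0,0],"grip": 0}]'

```text
t: 10.9
tool_pos: [0.5277, -0.1751, 0.0713]
tool_rot: [-3.13, -0.266, -0.0]
contact_force: [0.9, -0.9, 1.2]
opening: 0.0002
grip_force: 0.0
```

Emit:
jog_arm --steps '[{"linear": [0,0,0],"delta_rot": [0,0,0],"grip": 0},{"linear": [0,0,0],"delta_rot": [0,0,0],"grip": 0},{"linear": [0,0,0],"delta_rot": [0,0,0],"grip": 0},{"linear": [0,0,0],"delta_rot": [0,0,0],"grip": 0},{"linear": [0,0,0],"delta_rot": [0,0,0],"grip": 0},{"linear": [0,0,0],"delta_rot": [0,0,0],"grip": 0},{"linear": [0,0,0],"delta_rot": [0,0,0],"grip": 0},{"linear": [0,0,0],"delta_rot": [0,0,0],"grip": 0},{"linear": [0,0,0],"delta_rot": [0,0,0],"grip": 0},{"linear": [0,0,0],"delta_rot": [0,0,0],"grip": 0}]'

```text
t: 11.9
tool_pos: [0.5277, -0.1751, 0.0713]
tool_rot: [-3.13, -0.266, 0.0]
contact_force: [0.0, -0.8, 0.3]
opening: 0.0003
grip_force: 0.0
```

Emit:
jog_arm --steps '[{"linear": [0,0,0],"delta_rot": [0,0,0],"grip": 0},{"linear": [0,0,0],"delta_rot": [0,0,0],"grip": 0},{"linear": [0,0,0],"delta_rot": [0,0,0],"grip": 0},{"linear": [0,0,0],"delta_rot": [0,0,0],"grip": 0},{"linear": [0,0,0],"delta_rot": [0,0,0],"grip": 0},{"linear": [0,0,0],"delta_rot": [0,0,0],"grip": 0},{"linear": [0,0,0],"delta_rot": [0,0,0],"grip": 0},{"linear": [0,0,0],"delta_rot": [0,0,0],"grip": 0},{"linear": [0,0,0],"delta_rot": [0,0,0],"grip": 0},{"linear": [0,0,0],"delta_rot": [0,0,0],"grip": 0}]'

```text
t: 12.9
tool_pos: [0.5277, -0.1751, 0.0713]
tool_rot: [3.13, 0.266, 0.0]
contact_force: [0.2, 0.1, 0.3]
opening: 0.0
grip_force: 0.0
```

```bash
python3 rel.py; python3 -c "
from station import ctrl
print(ctrl.finish_job())"
```

```text
t 12.9 rel black x,y,z -0.0009 0.0333 0.0713 F jig [0.2, 0.0] 0.3 tilt/yaw [ 0. -0. -1.] 9.72
the job is handed in; nothing more can be done
None
```

The job is handed in at 12.9 s: the strip is home against the stop, the clamp handle is right down with the foot on the strip, and the fingertips held for 3 s about 25 mm above the brass bush and are still pointing at it.

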